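# Lock the rotor and pull-test the catch

## Robot

A 7-joint arm with a two-finger parallel gripper is mounted at the origin on the work surface. World frame = base frame: x ahead of the robot, y to its left, z up, the work surface at z = 0. Lengths are in m, angles in rad, forces in N, time in s.
With the tool pointing down it reaches from about 0.4 to 0.75 m from the base axis. Payload 19.5 kg.
Tool frame: the origin (TCP) lies at the very end of the fingers, on their centre line; the grasp point (between the pads) lies 19 mm behind it (bot.grip_depth is the distance from the TCP to the grasp point, in m); z points along the fingers, y is the line along which they close (so a half turn about z gives the same grasp; the last joint's range is limited). The gripper opens to 85 mm and grips with 20 to 120 N. Pads are 22 mm wide; open, the fingers measure 114 mm over their backs; the gripper's body (76 mm by 85 mm) begins 54 mm behind the grasp point. The pads swing forward as they close: fully open they stand 13 mm farther back than shut.
Start: joints at [1.231, 0.707, -0.028, 1.485, 0.022, 0.951, -0.075], TCP at [0.169, -0.55, 0.231] pointing down, gripper open.
Joint ranges: [-2.71, 2.71], [-0.32, 2.16], [-1.57, 1.52], [0, 2.45], [-1.46, 4.6], [0, 2.02], [-2.83, 2.83]. Speed limits (rad/s): [1.89, 1.89, 2.57, 2.57, 3.01, 3.01, 3.01].

## Interface

Orientations are given as a rotation vector (axis times angle).
In Python, from cell import bot, cams, close_job, nets gives the robot as it stands.
- The arm moves only by the shell command python3 -m inch 'ROWS' [OPENING] [FORCE]. ROWS is a JSON object whose key "segments" holds a list of rows, 1 to 20 of them, each of 6 numbers: dx, dy, dz in m, then a rotation vector rx, ry, rz in rad; each row shifts and turns the commanded pose from where the row before left it, along the tool's axes as they then stand; what a row does not reach is not made up. A row lasts 1/10 s, in which the tool goes at most 0.05 m and 0.15 rad, less where a joint would pass 70% of its speed; a pose out of reach is approached as far as the arm can. OPENING is the opening from 0.0 (shut) to 1.0 (fully open), set as the command begins (- or left out keeps the last). The fingers move at their own pace and stop on an object; FORCE is the grip in N (left out, the last holds). Time passes only in rows, so rows that do not move let the fingers close. It prints the time, the measured TCP pose, the force, the opening and the grip force at its end. Input that does not fit is refused with a message, and nothing moves.
- bot.read_state(): the state, without advancing time (a new reading comes with each control period).
- cams.read_camera(name): name is "side" or "top"; returns (picture, depth): 480x640x3 uint8, blue, green, red; 480x640 float32, m along the optical axis (not along the pixel's ray), 0 where there is no reading.
- cams.camera_params(name): a dict with "fov_y" (degrees; the focal length in pixels is half the picture's height over the tangent of half this angle, whatever the lens; pixels are square), "cx", "cy" (the principal point, pixels), "k1" (the pictures are not rectified: a ray, as slopes to the right and down, at radius r is drawn at 1 + k1 r^2 times it, then the intrinsics apply), "R" (3x3) and "t" (3): a world point X has camera coordinates R X + t. Camera axes: x right, y down, z forward; pixel columns grow to the right and rows downward; lengths in m; the calibration is good to about 2 mm. A picture is of the moment at which its call begins. camera_params takes no time and is no camera call.
- close_job(): hands the job in; it is judged then, once.
Trained networks look in the newest picture that a camera, given by its name, has taken for a name from the list of things; names that differ only in an ending like _2 or _b are one class to them, and where a whole thing is asked for, a point or a joint stands for the part that bears it (a point fixed in the world has none). Each returns a list of dicts, best first, with "score" (0 to 1); they miss things now and then, are a little off and sometimes report something else, mostly with a low value. They report only what shows in the picture. A call takes as long as a camera call. They do not tell look-alikes from the thing itself.
- nets.boxes_of(camera, query): "xy" ([column, row] as shares, 0 to 1, of the picture: columns of its width, rows of its height, amid what is visible of it).
- nets.cut_out(camera, query): "region" (480x640 bool, what is visible of it) and "xy" ([column, row] as shares, 0 to 1, of the picture: columns of its width, rows of its height, amid what is visible of it).
The state is a dict: "t": time; "qpos": joint angles; "qvel": joint speeds; "joint_efforts": joint torques, N m; "tcp_pos": TCP position; "ee_rot": TCP orientation; "wrist_force": force on the tool from outside, world axes, zero at the start; "wrist_torque": the same for the moment, N m; "gripper_width": opening from 0.0 (shut) to 1.0 (fully open); "gripper_force": force on a finger pad.
Only numpy, scipy, OpenCV 4.12 (cv2) and the standard library are available. Lean on these libraries where they do the work, as an engineer would, in place of code of your own. Each camera call takes 0.05 s, during which the arm holds its last target. There are 200 camera calls.

## Task

Slide the forked catch of the loading block fully home around the rotor's stem, then take the rotor by its knob and pull straight up until the catch holds it, keeping a steady pull of about 12 newtons for a good second and never over 20, to prove that the lock holds. Let the rotor settle back into its pocket, still locked, and let go; leave the other things on the bench and in the block where they are.

Things in the scene. Friction and masses are not known exactly. Their poses are not given: they have to be found in the camera images.
- block: dark metal loading block, 230 (x) x 160 (y) x 30 mm high, fixed to the bench; origin under its centre on the bench. Its x axis runs along the catch's bar, from the rotor towards the catch's tab. The rotor's round pocket (117 mm across, 14 mm deep) is centred at x = -50 mm, y = 0
- rotor: grey round rotor, loose in the pocket (3.5 mm clear all round), 0.11 to 0.22 kg: disc 110 mm across and 20 mm thick, above it a collar 40 mm across up to 30 mm, a thin stem 16 mm across up to 52 mm, and a black round knob 30 mm across from 52 to 82 mm above its underside. Origin at the centre of its underside, z up; seated, that is 16 mm above the bench. Its yaw does not matter
- rotor_knob (a point): centre of the rotor's knob, 67 mm above the rotor's underside (83 mm above the bench when seated); free to grip from either side, across the bar is clearest
- catch_tab (a point): top of the catch's upright black tab, at its centre. The tab is 12 mm thick along the block's x, 24 mm wide along its y and rises 43 mm above the steel bar it stands on; its top is 98 mm above the bench. It moves with the catch and is pushed or pinched to slide the catch
- catch (a joint): slide of the catch in m: 0 fully open, 0.045 fully home against its stop. It grows as the catch moves along the block's -x (the tab towards the rotor); about 2 N of friction. It is a flat steel bar, 24 mm wide, ending in a fork with a 26 mm slot; home, the fork straddles the rotor's stem above the collar, its upper face 53 to 58 mm above the bench and so 10 to 15 mm below the knob
- bridge: sprung steel bridge, 20 (x) x 62 (y) mm, top 68 mm high, pegs to 74, across the bar between rotor and tab; it carries the catch. Pulled, it gives from about 2 N, then 15 N per mm, 3 mm at most. The fork's height on the bar differs each time: the rotor has 1 to 6 mm of play below it. The judged pull is the rotor's force on the catch: the hand's pull less the rotor's weight. Origin: the block's
- tube_a: one of two small capped tubes, 11 mm across, 43 mm tall, standing in wells of the block beside the catch, tops 59 mm above the bench; origin at its foot
- tube_b: the other capped tube, same as tube_a, in a well across the bar from it; origin at its foot
- tip_box: pipette tip box, 120 x 85 x 61 mm, on the bench; origin under its centre
- pipette: grey pipette lying on the bench, 292 mm long, 32 mm high, along its x; origin on the bench under its handle
- beaker: small glass beaker, 66 mm across, 75 mm tall; origin under its centre
- marker: black marker pen lying on the bench, 130 x 14 x 14 mm; origin under its centre
- lid: clear flat rotor lid lying on the bench, 114 mm across, 12 mm thick; origin under its centre
Things that resemble listed ones, but are neither listed nor needed, are in the scene too. Leave any blue look-alike of the rotor alone.

How it is judged:
By the outcome, as a careful person would: the job done as asked, in the order asked, and still so for the second after the job is handed in, with the robot touching nothing.
It also fails if it takes over 58 s, if anything falls off the work surface, if the arm or the gripper's body presses on something with over 40 N, if the wrist force passes 120 N, or if a joint passes its speed limit or range.

## Working session

There is one attempt and no reset: what is moved stays moved. The work goes in short steps, Python scripts to look and compute and a shell command to move; the robot and the scene stay as the last step left them, time stands still between calls to the robot, and variables do not carry over. Pictures are saved under pics/ and viewed, at most 10 in all, crops included, and the job is handed in when it is done.

```bash
mkdir -p pics; ls
cat > h.py <<'E'
import numpy as np, cv2
from cell import bot,cams,nets
def K(c):
    p=cams.camera_params(c); f=240/np.tan(np.radians(p["fov_y"])/2)
    return p,np.array([[f,0,p["cx"]],[0,f,p["cy"]],[0,0,1]]),np.array([p["k1"],0,0,0,0.])
def rays(c,uv):
    p,k,d=K(c); n=cv2.undistortPoints(np.array(uv,float).reshape(-1,1,2),k,d).reshape(-1,2)
    return np.c_[n,np.ones(len(n))]
def unproj(c,uv,z):
    p=K(c)[0]; return (rays(c,uv)*np.array(z).reshape(-1,1)-np.array(p["t"]))@np.array(p["R"])
def onplane(c,uv,h):
    p=K(c)[0];R=np.array(p["R"]);o=-R.T@np.array(p["t"]); d=rays(c,uv)@R
    return o+d*((h-o[2])/d[:,2])[:,None]
def proj(c,X):
    p,k,d=K(c); return cv2.projectPoints(np.array(X,float).reshape(-1,1,3),cv2.Rodrigues(np.array(p["R"]))[0],np.array(p["t"],float),k,d)[0].reshape(-1,2)
E
python3 - <<'E'
from h import *
for c in("top","side"):
    im,d=cams.read_camera(c); cv2.imwrite(f"pics/{c}0.png",im); np.save(f"{c}0.npy",d)
    for q in("rotor","rotor_knob","catch_tab","bridge","tube_a","block"):
        for r in nets.boxes_of(c,q)[:3]:
            uv=np.array(r["xy"])*[640,480]; z=d[int(uv[1]),int(uv[0])]
            print(c,q,round(r["score"],2),uv.round(),unproj(c,[uv],[z]).round(3))
s=bot.read_state();print(s["tcp_pos"],s["ee_rot"],s["wrist_force"])
E
```

```text
pics
top rotor 0.76 [375. 234.] [[ 0.512 -0.128  0.099]]
top rotor 0.68 [445. 168.] [[ 0.663 -0.292  0.037]]
top rotor 0.59 [152. 245.] [[0.497 0.333 0.057]]
top rotor_knob 0.92 [448. 169.] [[ 0.661 -0.302  0.032]]
top rotor_knob 0.63 [376. 233.] [[ 0.513 -0.132  0.097]]
top catch_tab 0.61 [325. 234.] [[ 0.516 -0.03   0.055]]
top bridge 0.85 [336. 236.] [[ 0.513 -0.054  0.055]]
top tube_a 0.56 [308. 263.] [[0.458 0.005 0.032]]
top tube_a 0.44 [328. 210.] [[ 0.567 -0.037  0.058]]
top block 0.65 [340. 237.] [[ 0.509 -0.06   0.069]]
top block 0.18 [153. 244.] [[0.499 0.33  0.058]]
side rotor 0.81 [332. 231.] [[ 0.514 -0.127  0.048]]
side rotor 0.78 [297. 195.] [[ 0.66  -0.289  0.027]]
side rotor 0.74 [281. 391.] [[0.488 0.357 0.06 ]]
side rotor_knob 0.97 [332. 228.] [[ 0.516 -0.13   0.053]]
side rotor_knob 0.73 [299. 195.] [[ 0.654 -0.293  0.023]]
side catch_tab 0.72 [317. 256.] [[0.511 0.023 0.094]]
side bridge 0.58 [319. 249.] [[ 0.526 -0.042  0.056]]
side bridge 0.23 [332. 182.] [[ 0.582 -0.397  0.014]]
side tube_a 0.62 [344. 267.] [[0.453 0.004 0.053]]
side tube_a 0.58 [298. 248.] [[ 0.575 -0.032  0.058]]
side block 0.63 [326. 262.] [[ 0.507 -0.03   0.029]]
[ 0.16870479 -0.54967657  0.23128304] [-3.10677608e+00 -4.66031259e-01  2.38021022e-05] [ 0.48060751  0.31389379 -1.63605274]
```

Run:
```python
import cv2,numpy as np
a=cv2.imread("pics/top0.png");b=cv2.imread("pics/side0.png")
cv2.imwrite("pics/both.png",np.vstack([cv2.resize(a[120:330,120:520],(560,294)),cv2.resize(b[150:450,180:500],None,fx=.95,fy=.95)[:, :].copy() if 0 else cv2.resize(b[160:340,180:500],(560,306))]))
```

```text
(no output)
```

View pics/top0.png

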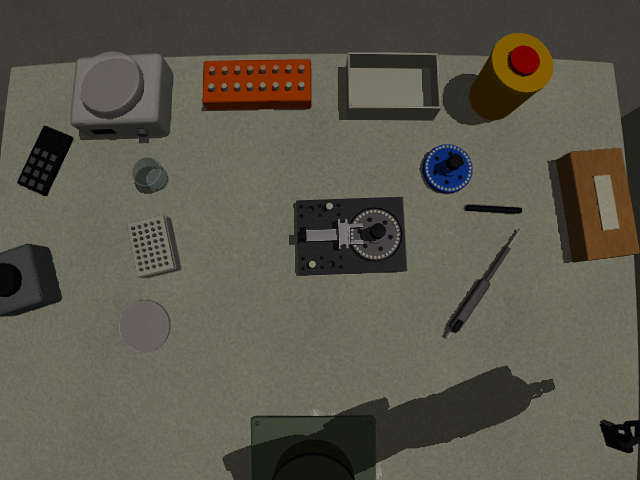

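View pics/both.png

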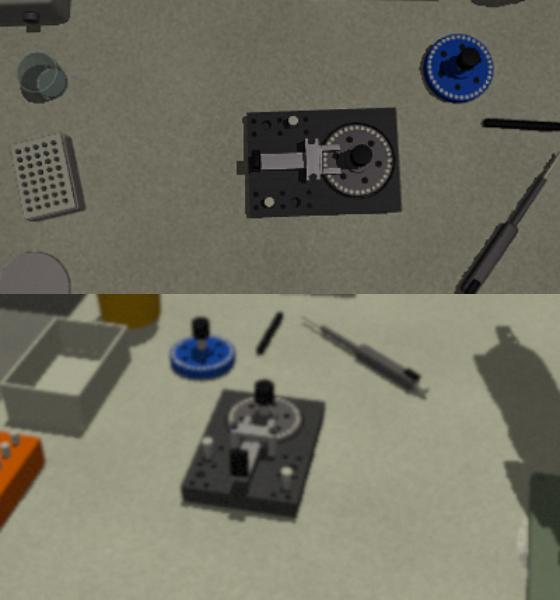

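The only rotor candidates are the grey one in the block (knob at top px 376,232) and the blue look-alike (455,160). The grey one is right: it sits in the block's pocket under the fork. The tab is at about (301,236). Next I'll measure precisely.

Run:
```python
from h import *
for c in("top","side"):
    d=np.load(f"{c}0.npy"); v,u=np.nonzero(d>0)
    P=unproj(c,np.c_[u,v],d[v,u])
    m=(abs(P[:,0]-.51)<.12)&(P[:,1]>-.2)&(P[:,1]<.1); 
    def st(n,q): print(c,n,len(q),np.median(q,0).round(4) if len(q) else "", (q.min(0)+q.max(0)).round(4)/2 if len(q) else "", np.ptp(q,axis=0).round(4) if len(q) else "")
    Q=P[m]
    st("knobtop",Q[(Q[:,2]>.085)&(Q[:,1]<-.09)]); st("tabtop",Q[(Q[:,2]>.082)&(Q[:,1]>-.05)])
    st("bridge",Q[(Q[:,2]>.062)&(Q[:,2]<.08)&(abs(Q[:,1]+.065)<.025)])
    b=Q[(Q[:,2]>.024)&(Q[:,2]<.036)]
    r=cv2.minAreaRect(b[:,:2].astype(np.float32)); print(c,"block",r)
a=cv2.imread("pics/top0.png")
crop=cv2.resize(a[190:285,285:415],(780,570),interpolation=cv2.INTER_CUBIC)
X=onplane("top",[[295,199],[403,197],[406,271],[295,275]],.03);print(X.round(4),X.mean(0))
crop=cv2.convertScaleAbs(crop,alpha=1.8);cv2.imwrite("pics/crop1.png",crop)
```

```text
top knobtop 184 [ 0.5185 -0.1351  0.0983] [ 0.51885 -0.1354   0.0937 ] [0.0297 0.0283 0.0174]
top tabtop 76 [0.5138 0.0152 0.0978] [0.5141  0.01535 0.09575] [0.024  0.0104 0.012 ]
top bridge 300 [ 0.5172 -0.0667  0.0687] [ 0.5301  -0.06025  0.0709 ] [0.089  0.0389 0.0177]
top block ((0.5176604986190796, -0.08584453165531158), (0.16078868508338928, 0.23085440695285797), 1.6685974597930908)
side knobtop 108 [ 0.5188 -0.1282  0.0973] [ 0.52005 -0.13305  0.09335] [0.029  0.0312 0.0149]
side tabtop 89 [0.515  0.0209 0.0948] [0.5149 0.018  0.0919] [0.0236 0.0153 0.0192]
side bridge 174 [ 0.5182 -0.0625  0.0684] [ 0.5182 -0.0645  0.0697] [0.0631 0.0241 0.0153]
side block ((0.5197447538375854, -0.08348695188760757), (0.1620691567659378, 0.23498943448066711), 1.5467524528503418)
[[ 0.5964  0.0335  0.03  ]
 [ 0.5995 -0.1995  0.03  ]
 [ 0.4399 -0.2016  0.03  ]
 [ 0.4334  0.0337  0.03  ]] [ 0.51730286 -0.08350708  0.03      ]
```

View pics/crop1.png

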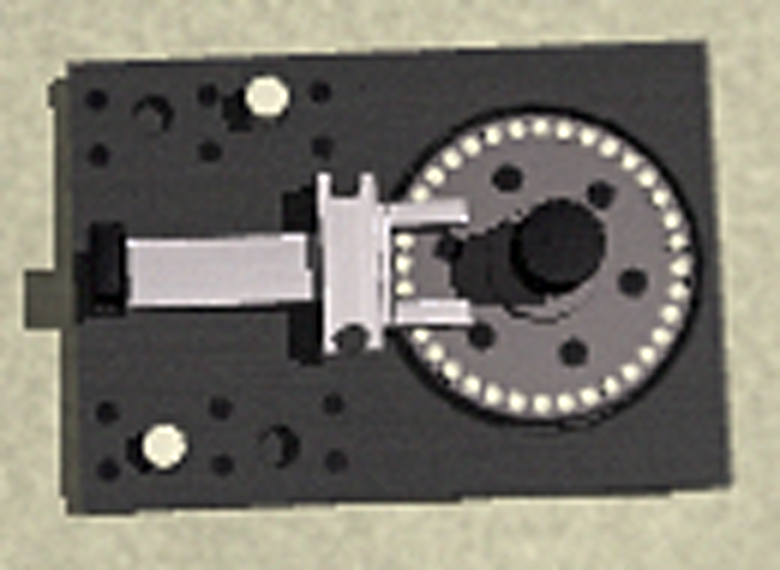

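The crop shows the grey rotor with its black knob at crop (560,245), an open fork at (430,260), the tab at (108,268) and tubes at (265,97) and (163,446). The choice is confirmed. I'll shut the fingers and arc over to behind the tab.

```bash
python3 -m inch '{"segments": [[0.0373, -0.0041, 0.0015, 0, 0, -0.065], [0.0373, -0.0041, 0.0015, 0, 0, -0.065], [0.0373, -0.0041, 0.0015, 0, 0, -0.065], [0.0373, -0.0041, 0.0015, 0, 0, -0.065], [0.0373, -0.0041, 0.0015, 0, 0, -0.065], [0.0373, -0.0041, 0.0015, 0, 0, -0.065], [0.0373, -0.0041, 0.0015, 0, 0, -0.065], [0.0373, -0.0041, 0.0015, 0, 0, -0.065], [0.0373, -0.0041, 0.0015, 0, 0, -0.065], [0.0373, -0.0041, 0.0015, 0, 0, -0.065], [0.0373, -0.0041, 0.0015, 0, 0, -0.065], [0.0373, -0.0041, 0.0015, 0, 0, -0.065], [0.0373, -0.0041, 0.0015, 0, 0, -0.065], [0.0373, -0.0041, 0.0015, 0, 0, -0.065], [0.0373, -0.0041, 0.0015, 0, 0, -0.065], [0.0373, -0.0041, 0.0015, 0, 0, -0.065], [0.0373, -0.0041, 0.0015, 0, 0, -0.065], [0.0373, -0.0041, 0.0015, 0, 0, -0.065], [0.0373, -0.0041, 0.0015, 0, 0, -0.065], [0.0373, -0.0041, 0.0015, 0, 0, -0.065]]}' 0.0 20
cat > g.py <<'E'
import sys
from h import *
from scipy.spatial.transform import Rotation as R
# offset to world target TCP (x,y,z), in tool axes; plus turn to block-aligned heading
s=bot.read_state(); r=R.from_rotvec(s["ee_rot"]).as_matrix(); p=np.array(s["tcp_pos"])
T=np.array([[-.029,.9996,0],[.9996,.029,0],[0,0,-1]]).T
print("t",round(s["t"],2),"p",p.round(4),"F",np.round(s["wrist_force"],1),"w",round(s["gripper_width"],3),"gf",round(s["gripper_force"],1))
print("turn",R.from_matrix(r.T@T).as_rotvec().round(4))
if len(sys.argv)>3: print("d_tool",(r.T@(np.array(sys.argv[1:4],float)-p)).round(4))
E
python3 g.py .5125 .06 .2
```

```text
t: 2.7
tcp_pos: [0.5317, 0.0491, 0.2013]
ee_rot: [2.188, 2.254, 0.0]
wrist_force: [-0.0, -0.1, -0.4]
gripper_width: 0.002
gripper_force: 0.0
t 2.7 p [0.5317 0.0491 0.2013] F [-0.  -0.1 -0.4] w 0.002 gf 0.0
turn [ 0.0003 -0.0001  0.0005]
d_tool [ 0.0115 -0.0188  0.0013]
```

```bash
python3 -m inch '{"segments": [[0.0028, -0.006, 0.03, 0, 0, 0], [0.0028, -0.006, 0.03, 0, 0, 0], [0.0028, -0.006, 0.03, 0, 0, 0], [0, 0, 0.02, 0, 0, 0], [0, 0, 0.021, 0, 0, 0], [0, 0, 0, 0, 0, 0]]}'; python3 g.py .5135 .0325 .07
```

```text
t: 3.3
tcp_pos: [0.5125, 0.0555, 0.0685]
ee_rot: [-2.19, -2.25, 0.004]
wrist_force: [-0.9, 0.1, 0.4]
gripper_width: 0.001
gripper_force: 0.0
t 3.3 p [0.5125 0.0555 0.0685] F [-0.9  0.1  0.4] w 0.001 gf 0.0
turn [-0.0031  0.0004 -0.0017]
d_tool [-0.023   0.0004 -0.0015]
```

```bash
python3 -m inch '{"segments": [[-0.009, 0, 0, 0, 0, 0], [-0.009, 0, 0, 0, 0, 0], [-0.005, 0, 0, 0, 0, 0], [-0.005, 0, 0, 0, 0, 0], [-0.005, 0, 0, 0, 0, 0], [-0.005, 0, 0, 0, 0, 0], [-0.005, 0, 0, 0, 0, 0], [-0.005, 0, 0, 0, 0, 0], [-0.005, 0, 0, 0, 0, 0], [-0.005, 0, 0, 0, 0, 0]]}'; python3 -m inch '{"segments": [[-0.003, 0, 0, 0, 0, 0], [-0.002, 0, 0, 0, 0, 0]]}';python3 -m inch '{"segments": [[-0.001, 0, 0, 0, 0, 0], [-0.001, 0, 0, 0, 0, 0]]}'
```

```text
t: 4.3
tcp_pos: [0.515, -0.0029, 0.0703]
ee_rot: [-2.191, -2.251, -0.0]
wrist_force: [0.8, 1.5, 0.9]
gripper_width: -0.005
gripper_force: 1.1
t: 4.5
tcp_pos: [0.5152, -0.0073, 0.0704]
ee_rot: [-2.191, -2.251, -0.001]
wrist_force: [-0.4, 12.5, 4.5]
gripper_width: 0.002
gripper_force: 6.4
t: 4.7
tcp_pos: [0.5152, -0.0074, 0.0704]
ee_rot: [-2.188, -2.252, -0.004]
wrist_force: [-0.9, 18.1, 5.1]
gripper_width: -0.003
gripper_force: 9.3
```

```bash
python3 -m inch '{"segments": [[0.01, 0, 0, 0, 0, 0], [0.02, 0, -0.03, 0, 0, 0], [0, 0, -0.05, 0, 0, 0], [0.03, 0, -0.03, 0, 0, 0]]}' 0.6 >/dev/null
cat > m.py <<'E'
from h import *
for c in("top","side"):
    im,d=cams.read_camera(c); cv2.imwrite(f"pics/{c}1.png",im); v,u=np.nonzero(d>0)
    P=unproj(c,np.c_[u,v],d[v,u])
    Q=P[(abs(P[:,0]-.51)<.05)&(P[:,1]>-.2)&(P[:,1]<.06)]
    for n,m in(("knob",(Q[:,2]>.085)&(Q[:,2]<.11)&(Q[:,1]<-.09)),("tab",(Q[:,2]>.088)&(Q[:,2]<.103)&(Q[:,1]>-.06)&(Q[:,1]<.04))):
        q=Q[m]; print(c,n,len(q),((q.min(0)+q.max(0))/2).round(4) if len(q) else "", np.ptp(q,axis=0).round(4) if len(q) else "",np.median(q,0).round(4) if len(q) else "")
E
python3 m.py; python3 g.py .519 -.1354 .18
python3 - <<'E'
import cv2,numpy as np
a=cv2.imread("pics/top1.png")[190:285,285:415];b=cv2.imread("pics/side1.png")[200:290,270:400]
cv2.imwrite("pics/c2.png",cv2.convertScaleAbs(np.vstack([cv2.resize(x,(420,300),interpolation=2) for x in(a,b)]),alpha=1.8))
E
```

```text
top knob 182 [ 0.5187 -0.1351  0.0939] [0.0292 0.0283 0.0167] [ 0.5186 -0.1352  0.0983]
top tab 0   
side knob 9 [ 0.516  -0.1317  0.0918] [0.0213 0.0258 0.0133] [ 0.5151 -0.1226  0.0877]
side tab 67 [ 0.5167 -0.022   0.0949] [0.0241 0.016  0.0125] [ 0.5165 -0.0203  0.0963]
t 5.2 p [0.5144 0.054  0.1838] F [ 0.3 -0.4 -2.1] w 0.599 gf 0.0
turn [ 0.0051 -0.0021  0.0012]
d_tool [-0.1895 -0.0012  0.0034]
```

View pics/c2.png

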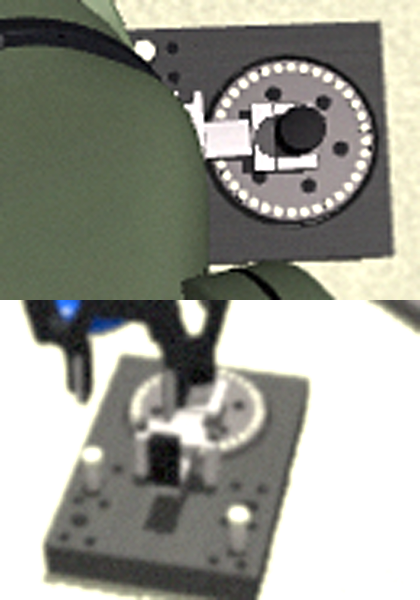

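The fork straddles the stem in the top view, at (285,135) in the picture. I'll check the travel against the starting picture with the same cut.

Run:
```python
from h import *
d=np.load("side0.npy"); v,u=np.nonzero(d>0); P=unproj("side",np.c_[u,v],d[v,u])
q=P[(abs(P[:,0]-.51)<.05)&(P[:,2]>.088)&(P[:,2]<.103)&(P[:,1]>-.06)&(P[:,1]<.04)]
print(((q.min(0)+q.max(0))/2).round(4),np.ptp(q,axis=0).round(4),np.median(q,0).round(4))
im=cv2.imread("pics/top1.png"); 
# fork tip expected? print prongs: light pixels in the fork area
for n in("top0","top1"):
    g=cv2.cvtColor(cv2.imread(f"pics/{n}.png"),6)
    pr=[]
    for off in(-.0165,.0165):   # prongs beside slot
        L=[]
        for bx in np.arange(-.1,.02,.002):
            b=np.array([.5177,-.0855])+bx*np.array([-.029,.9996])+off*np.array([.9996,.029])
            uv=proj("top",[[b[0],b[1],.0555]])[0]; L.append(int(cv2.getRectSubPix(g,(1,1),tuple(map(float,uv)))[0,0]))
        print(n,off,L)
```

```text
[0.5149 0.018  0.0949] [0.0236 0.0153 0.0131] [0.5148 0.0205 0.0971]
top0 -0.0165 [13, 65, 78, 82, 72, 68, 69, 68, 68, 68, 70, 70, 68, 67, 67, 68, 68, 67, 66, 64, 66, 65, 71, 70, 70, 71, 52, 52, 51, 54, 50, 34, 21, 44, 61, 63, 64, 63, 69, 95, 119, 115, 113, 114, 113, 112, 111, 112, 111, 112, 112, 114, 57, 113, 106, 114, 118, 120, 117, 115]
top0 0.0165 [14, 21, 56, 65, 86, 66, 58, 63, 67, 67, 65, 66, 67, 63, 51, 42, 47, 38, 23, 14, 15, 16, 12, 15, 12, 13, 13, 25, 52, 49, 49, 64, 64, 64, 64, 64, 64, 62, 67, 112, 117, 116, 115, 115, 114, 113, 113, 113, 112, 111, 111, 116, 118, 116, 118, 118, 115, 116, 113, 112]
top1 -0.0165 [20, 82, 96, 101, 90, 85, 84, 85, 86, 86, 86, 87, 86, 85, 85, 84, 84, 79, 90, 145, 147, 146, 145, 147, 147, 146, 147, 146, 145, 144, 146, 79, 121, 154, 151, 146, 144, 154, 105, 28, 28, 29, 43, 87, 85, 83, 82, 84, 133, 172, 135, 74, 31, 15, 24, 42, 48, 50, 52, 52]
top1 0.0165 [22, 26, 71, 83, 106, 81, 74, 80, 82, 83, 83, 82, 83, 80, 63, 51, 61, 48, 30, 19, 18, 19, 19, 20, 17, 15, 17, 55, 116, 143, 151, 132, 122, 150, 149, 144, 139, 142, 129, 25, 22, 24, 21, 78, 80, 78, 75, 119, 157, 160, 100, 37, 14, 21, 89, 149, 144, 146, 111, 42]
```

Travel reads about 41 mm, and the rotor did not shift. Either the catch started part-way or it is not fully home. I'll push once more, lower on the tab and a little harder, to be sure.

```bash
python3 -m inch '{"segments": [[-0.01, 0, 0.02, 0, 0, 0], [-0.01, 0, 0.03, 0, 0, 0], [-0.01, 0, 0.03, 0, 0, 0], [-0.008, 0, 0.02, 0, 0, 0], [-0.005, 0, 0.02, 0.005, -0.002, 0], [0, 0, 0, 0, 0, 0], [0, 0, 0, 0, 0, 0]]}' 0.0; python3 g.py .5152 -.007 .063
```

```text
t: 5.9
tcp_pos: [0.5145, 0.0077, 0.0605]
ee_rot: [-2.189, -2.25, 0.009]
wrist_force: [0.7, 0.0, 0.1]
gripper_width: -0.006
gripper_force: 0.0
t 5.9 p [0.5145 0.0077 0.0605] F [0.7 0.  0.1] w -0.006 gf 0.0
turn [-0.0057  0.002  -0.0019]
d_tool [-0.0148  0.0003 -0.0025]
```

```bash
python3 -m inch '{"segments": [[-0.005, 0, -0.001, 0, 0, 0], [-0.005, 0, -0.001, 0, 0, 0], [-0.003, 0, 0, 0, 0, 0], [-0.002, 0, 0, 0, 0, 0]]}'; python3 -m inch '{"segments": [[-0.001, 0, 0, 0, 0, 0], [-0.001, 0, 0, 0, 0, 0], [0, 0, 0, 0, 0, 0]]}'; python3 -m inch '{"segments": [[-0.001, 0, 0, 0, 0, 0], [0, 0, 0, 0, 0, 0]]}'
```

```text
t: 6.3
tcp_pos: [0.5154, -0.0072, 0.0629]
ee_rot: [-2.19, -2.25, 0.005]
wrist_force: [-2.5, 9.5, 7.8]
gripper_width: 0.001
gripper_force: 5.4
t: 6.6
tcp_pos: [0.5155, -0.0073, 0.0629]
ee_rot: [-2.187, -2.251, 0.003]
wrist_force: [-3.2, 13.2, 7.9]
gripper_width: -0.003
gripper_force: 7.2
t: 6.8
tcp_pos: [0.5155, -0.0074, 0.0629]
ee_rot: [-2.185, -2.251, 0.002]
wrist_force: [-2.9, 20.3, 10.7]
gripper_width: -0.001
gripper_force: 9.9
```

Run:
```python
from h import *
im,d=cams.read_camera("side"); cv2.imwrite("pics/side2.png",im)
c=cv2.resize(im[190:300,250:400],(780,572),interpolation=2);cv2.imwrite("pics/c3.png",cv2.convertScaleAbs(c,alpha=1.7))
```

```text
(no output)
```

View pics/c3.png

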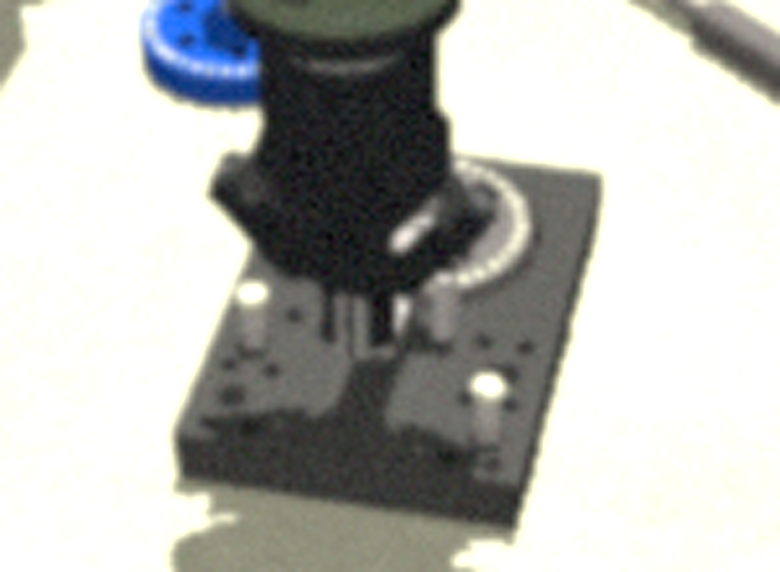

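```bash
python3 -m inch '{"segments": [[0.01, 0, 0, 0, 0, 0], [0.03, 0, -0.03, 0, 0, 0], [0.04, 0, -0.03, 0, 0, 0], [0.05, 0, -0.01, 0, 0, 0], [0.05, 0, 0, 0, 0, 0], [0.05, 0, 0, 0, 0, 0], [0.0, 0, 0, 0, 0, 0]]}'; python3 m.py
python3 - <<'E'
from h import *
for n in("top0","top1"):
    g=cv2.imread(f"pics/{n}.png")
    # rectify plane z=.0555 in block frame, 0.25mm/px... 5 px/mm*? 
    bx,by=np.meshgrid(np.arange(-.11,.12,.0004),np.arange(-.05,.05,.0004))
    W=np.array([.5177,-.0855])+bx[...,None]*[-.029,.9996]+by[...,None]*np.array([-.9996,-.029])
    uv=proj("top",np.c_[W.reshape(-1,2),np.full(bx.size,.0555)]).reshape(*bx.shape,2).astype(np.float32)
    r=cv2.remap(g,uv[...,0],uv[...,1],cv2.INTER_LINEAR)
    r=cv2.convertScaleAbs(r,alpha=1.8)
    for x in range(-100,120,20): cv2.putText(r,str(x),(int((x+110)/.4)-10,246),0,.4,(0,255,255),1); cv2.line(r,(int((x+110)/.4),228),(int((x+110)/.4),234),(0,255,255),1)
    cv2.imwrite(f"pics/{n}r.png",r)
a=cv2.imread("pics/top0r.png");b=cv2.imread("pics/top1r.png");cv2.imwrite("pics/r.png",np.vstack([a,b]))
E
```

```text
t: 7.55
tcp_pos: [0.5077, 0.226, 0.1319]
ee_rot: [-2.179, -2.256, 0.003]
wrist_force: [0.7, -1.2, -0.7]
gripper_width: -0.001
gripper_force: 0.0
top knob 182 [ 0.5185 -0.1352  0.0951] [0.0296 0.0287 0.0152] [ 0.5186 -0.1351  0.0984]
top tab 72 [ 0.5149 -0.0255  0.0976] [0.0225 0.0119 0.0067] [ 0.5148 -0.0255  0.0973]
side knob 115 [ 0.5203 -0.1338  0.0937] [0.0293 0.0325 0.0174] [ 0.5187 -0.1282  0.0973]
side tab 69 [ 0.5168 -0.024   0.0944] [0.0238 0.0158 0.0126] [ 0.5164 -0.0208  0.0961]
```

View pics/r.png

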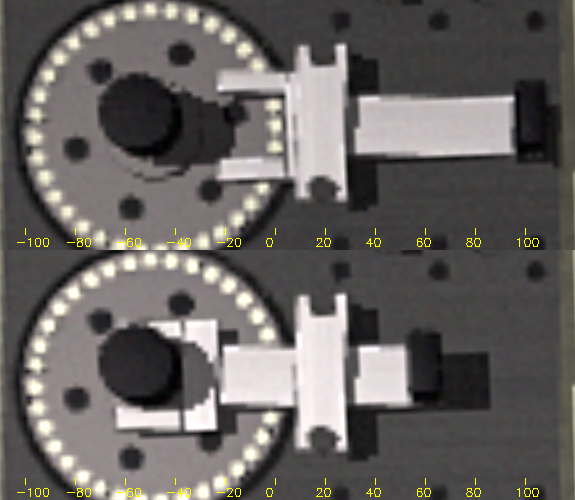

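The fork tips moved from -22 to -64 mm, so the slot (-64 to -36) is now centred on the stem at -50. It stopped hard at the same place twice, so the catch is home and simply started a few mm in. Next is the knob.

```bash
python3 -m inch '{"segments": [[-0.04, 0, -0.03, 0, 0, 0], [-0.05, 0, -0.03, 0, 0, 0], [-0.05, 0, 0, 0, 0, 0], [-0.05, 0, 0, 0, 0, 0], [-0.05, 0, 0, 0, 0, 0], [-0.05, 0, 0, 0, 0, 0], [-0.05, 0, 0, 0, 0, 0], [-0.02, 0, 0, 0, 0, 0], [0, 0, 0, 0, 0, 0]]}' 0.75; python3 g.py .5187 -.1352 .13
```

```text
t: 8.55
tcp_pos: [0.518, -0.1388, 0.188]
ee_rot: [-2.198, -2.243, 0.01]
wrist_force: [0.6, 1.0, -0.3]
gripper_width: 0.747
gripper_force: 0.0
t 8.55 p [ 0.518  -0.1388  0.188 ] F [ 0.6  1.  -0.3] w 0.747 gf 0.0
turn [-0.0058  0.0035 -0.0088]
d_tool [0.0038 0.0011 0.0579]
```

```bash
python3 -m inch '{"segments": [[0.0038, 0.0007, 0.03, -0.006, 0.003, -0.009], [0, 0, 0.03, 0, 0, 0], [0, 0, 0.03, 0, 0, 0], [0, 0, 0.02, 0, 0, 0], [0, 0, 0.013, 0, 0, 0], [0, 0, 0, 0, 0, 0], [0, 0, 0, 0, 0, 0]]}'; python3 g.py .5187 -.1352 .064
```

```text
t: 9.25
tcp_pos: [0.5199, -0.1302, 0.0658]
ee_rot: [2.181, 2.261, 0.003]
wrist_force: [0.3, -0.3, 0.1]
gripper_width: 0.747
gripper_force: 0.0
t 9.25 p [ 0.5199 -0.1302  0.0658] F [ 0.3 -0.3  0.1] w 0.747 gf 0.0
turn [ 0.0015 -0.0009  0.0068]
d_tool [-0.0049 -0.0014  0.0018]
```

```bash
python3 -m inch '{"segments": [[-0.0045, -0.0013, 0.001, 0.001, -0.001, 0.006], [0, 0, 0, 0, 0, 0]]}'; python3 -m inch '{"segments": [[0, 0, 0, 0, 0, 0], [0, 0, 0, 0, 0, 0], [0, 0, 0, 0, 0, 0], [0, 0, 0, 0, 0, 0], [0, 0, 0, 0, 0, 0], [0, 0, 0, 0, 0, 0], [0, 0, 0, 0, 0, 0], [0, 0, 0, 0, 0, 0]]}' 0.0 50; python3 g.py
```

```text
t: 9.45
tcp_pos: [0.5186, -0.1356, 0.0648]
ee_rot: [2.189, 2.252, 0.0]
wrist_force: [0.0, -0.9, 0.6]
gripper_width: 0.753
gripper_force: 0.0
t: 10.25
tcp_pos: [0.5187, -0.1347, 0.0645]
ee_rot: [2.188, 2.254, 0.0]
wrist_force: [-2.5, -0.0, 5.5]
gripper_width: 0.341
gripper_force: 48.9
t 10.25 p [ 0.5187 -0.1347  0.0645] F [-2.5 -0.   5.5] w 0.341 gf 48.9
turn [0.0004 0.0001 0.001 ]
```

```bash
python3 -m inch '{"segments": [[0, 0, -0.0005, 0, 0, 0], [0, 0, -0.0005, 0, 0, 0], [0, 0, 0, 0, 0, 0]]}'; python3 -m inch '{"segments": [[0, 0, -0.0003, 0, 0, 0], [0, 0, 0, 0, 0, 0]]}';  python3 -m inch '{"segments": [[0, 0, -0.0003, 0, 0, 0], [0, 0, 0, 0, 0, 0]]}'
```

```text
t: 10.55
tcp_pos: [0.5186, -0.1346, 0.0651]
ee_rot: [-2.188, -2.254, -0.0]
wrist_force: [-1.0, 0.3, -1.4]
gripper_width: 0.338
gripper_force: 49.3
t: 10.75
tcp_pos: [0.5185, -0.1347, 0.0654]
ee_rot: [-2.188, -2.254, -0.0]
wrist_force: [-0.4, -0.6, -1.0]
gripper_width: 0.338
gripper_force: 49.3
t: 10.95
tcp_pos: [0.5186, -0.1347, 0.0657]
ee_rot: [-2.188, -2.254, -0.0]
wrist_force: [0.1, -0.4, -2.0]
gripper_width: 0.338
gripper_force: 49.3
```

```bash
python3 -m inch '{"segments": [[0, 0, -0.0004, 0, 0, 0], [0, 0, 0, 0, 0, 0]]}'|egrep 'tcp|wrist'; python3 -m inch '{"segments": [[0, 0, -0.0004, 0, 0, 0], [0, 0, 0, 0, 0, 0]]}'|egrep 'tcp|wrist';  for i in 1; do python3 g.py; python3 g.py; done
```

```text
tcp_pos: [0.5186, -0.1347, 0.0661]
wrist_force: [0.4, 0.0, -2.1]
tcp_pos: [0.5186, -0.1347, 0.0666]
wrist_force: [-0.8, 0.1, -1.4]
t 11.35 p [ 0.5186 -0.1347  0.0666] F [-0.8  0.1 -1.4] w 0.335 gf 49.3
turn [ 0.0001 -0.0001  0.001 ]
t 11.35 p [ 0.5186 -0.1347  0.0666] F [-0.8  0.1 -1.4] w 0.335 gf 49.3
turn [ 0.0001 -0.0001  0.001 ]
```

```bash
python3 -m inch '{"segments": [[0, 0, -0.0004, 0, 0, 0], [0, 0, 0, 0, 0, 0]]}'|egrep 'tcp|wrist'; python3 -m inch '{"segments": [[0, 0, -0.0003, 0, 0, 0], [0, 0, 0, 0, 0, 0]]}'|egrep 'tcp|wrist'
```

```text
tcp_pos: [0.5186, -0.1347, 0.0669]
wrist_force: [0.9, -0.4, -0.3]
tcp_pos: [0.5186, -0.1347, 0.0672]
wrist_force: [0.1, -0.2, -1.8]
```

```bash
for i in 1; do python3 -m inch '{"segments": [[0, 0, -0.0004, 0, 0, 0], [0, 0, 0, 0, 0, 0]]}'|egrep 'tcp|wrist'; python3 -m inch '{"segments": [[0, 0, -0.0004, 0, 0, 0], [0, 0, 0, 0, 0, 0]]}'|egrep 'tcp|wrist'; done
```

```text
tcp_pos: [0.5186, -0.1347, 0.0676]
wrist_force: [0.3, -0.2, -1.6]
tcp_pos: [0.5186, -0.1347, 0.068]
wrist_force: [0.1, 0.6, -1.4]
```

```bash
for i in 1; do python3 -m inch '{"segments": [[0, 0, -0.0004, 0, 0, 0], [0, 0, 0, 0, 0, 0]]}'|egrep 'tcp|wrist'; python3 -m inch '{"segments": [[0, 0, -0.0003, 0, 0, 0], [0, 0, 0, 0, 0, 0]]}'|egrep 'tcp|wrist'; done
```

```text
tcp_pos: [0.5186, -0.1347, 0.0684]
wrist_force: [-0.2, 0.3, -0.2]
tcp_pos: [0.5186, -0.1347, 0.0687]
wrist_force: [-0.4, 0.9, -1.9]
```

```bash
python3 -m inch '{"segments": [[0, 0, -0.0004, 0, 0, 0], [0, 0, 0, 0, 0, 0]]}'|egrep 'tcp|wrist'; python3 -m inch '{"segments": [[0, 0, -0.0004, 0, 0, 0], [0, 0, 0, 0, 0, 0]]}'|egrep 'tcp|wrist'
```

```text
tcp_pos: [0.5186, -0.1347, 0.0692]
wrist_force: [-0.9, -0.9, -1.3]
tcp_pos: [0.5186, -0.1347, 0.0695]
wrist_force: [0.5, -0.2, -1.3]
```

```bash
python3 -m inch '{"segments": [[0, 0, -0.0004, 0, 0, 0], [0, 0, 0, 0, 0, 0]]}'|egrep 'tcp|wrist'; python3 -m inch '{"segments": [[0, 0, -0.0003, 0, 0, 0], [0, 0, 0, 0, 0, 0]]}'|egrep 'tcp|wrist'
```

```text
tcp_pos: [0.5185, -0.1347, 0.0698]
wrist_force: [0.3, 0.4, -5.2]
tcp_pos: [0.5185, -0.1346, 0.0701]
wrist_force: [1.2, 0.5, -8.0]
```

Contact came after about 5 mm of play. Hanging weight reads about 1.4 N, so I'll aim for a wrist force near -13.5 N.

```bash
python3 -m inch '{"segments": [[0, 0, -0.0003, 0, 0, 0], [0, 0, 0, 0, 0, 0]]}'|egrep 'tcp|wrist';python3 -m inch '{"segments": [[0, 0, -0.0002, 0, 0, 0], [0, 0, 0, 0, 0, 0]]}'|egrep 'tcp|wrist'
```

```text
tcp_pos: [0.5185, -0.1346, 0.0703]
wrist_force: [1.2, 0.1, -10.9]
tcp_pos: [0.5185, -0.1346, 0.0705]
wrist_force: [2.3, 1.1, -13.5]
```

```bash
for i in 1 2 3 ; do python3 -m inch '{"segments": [[0, 0, 0, 0, 0, 0], [0, 0, 0, 0, 0, 0], [0, 0, 0, 0, 0, 0], [0, 0, 0, 0, 0, 0], [0, 0, 0, 0, 0, 0]]}'|egrep 'tcp|wrist|width'; done
```

```text
tcp_pos: [0.5185, -0.1347, 0.0706]
wrist_force: [0.5, 1.2, -15.9]
gripper_width: 0.334
tcp_pos: [0.5185, -0.1347, 0.0707]
wrist_force: [0.6, 2.1, -15.0]
gripper_width: 0.333
tcp_pos: [0.5186, -0.1347, 0.0707]
wrist_force: [0.4, 2.0, -15.3]
gripper_width: 0.332
```

The force settled a little high, at about 14 N net. I'll trim it and hold again.

```bash
python3 -m inch '{"segments": [[0, 0, 0.00015, 0, 0, 0], [0, 0, 0, 0, 0, 0], [0, 0, 0, 0, 0, 0]]}'|egrep 'wrist'; for i in 1 2 3 4; do python3 -m inch '{"segments": [[0, 0, 0, 0, 0, 0], [0, 0, 0, 0, 0, 0], [0, 0, 0, 0, 0, 0], [0, 0, 0, 0, 0, 0], [0, 0, 0, 0, 0, 0]]}'|egrep 'tcp|wrist'; done
```

```text
wrist_force: [-0.4, 1.7, -13.7]
tcp_pos: [0.5185, -0.1347, 0.0705]
wrist_force: [0.1, 0.4, -13.6]
tcp_pos: [0.5186, -0.1347, 0.0705]
wrist_force: [0.1, 2.0, -13.0]
tcp_pos: [0.5186, -0.1347, 0.0705]
wrist_force: [-1.1, 1.5, -13.5]
tcp_pos: [0.5186, -0.1347, 0.0706]
wrist_force: [0.6, 2.4, -14.3]
```

It held a steady net pull of about 12.2 N for 2 s. Lowering the rotor now.

```bash
python3 -m inch '{"segments": [[0, 0, 0.0005, 0, 0, 0], [0, 0, 0.0007, 0, 0, 0], [0, 0, 0.001, 0, 0, 0], [0, 0, 0.001, 0, 0, 0], [0, 0, 0.001, 0, 0, 0], [0, 0, 0.0005, 0, 0, 0], [0, 0, 0, 0, 0, 0]]}'|egrep 'tcp|wrist'; python3 -m inch '{"segments": [[0, 0, 0.0004, 0, 0, 0], [0, 0, 0, 0, 0, 0]]}'|egrep 'tcp|wrist';python3 -m inch '{"segments": [[0, 0, 0.0004, 0, 0, 0], [0, 0, 0, 0, 0, 0]]}'|egrep 'tcp|wrist'
```

```text
tcp_pos: [0.5186, -0.1347, 0.0658]
wrist_force: [0.1, -0.7, -1.2]
tcp_pos: [0.5186, -0.1347, 0.0654]
wrist_force: [0.3, 0.5, -0.7]
tcp_pos: [0.5186, -0.1347, 0.065]
wrist_force: [-0.1, 0.9, -1.5]
```

```bash
python3 -m inch '{"segments": [[0, 0, 0.0003, 0, 0, 0], [0, 0, 0, 0, 0, 0]]}'|egrep 'tcp|wrist';python3 -m inch '{"segments": [[0, 0, 0.0003, 0, 0, 0], [0, 0, 0, 0, 0, 0]]}'|egrep 'tcp|wrist'
```

```text
tcp_pos: [0.5186, -0.1347, 0.0647]
wrist_force: [-0.1, -0.9, -1.2]
tcp_pos: [0.5186, -0.1347, 0.0645]
wrist_force: [-0.6, 0.5, 0.7]
```

It's seated. Releasing.

```bash
python3 -m inch '{"segments": [[0, 0, 0.0002, 0, 0, 0], [0, 0, 0, 0, 0, 0], [0, 0, 0, 0, 0, 0], [0, 0, 0, 0, 0, 0], [0, 0, 0, 0, 0, 0], [0, 0, 0, 0, 0, 0]]}' 0.7; python3 -m inch '{"segments": [[0, 0, -0.01, 0, 0, 0], [0, 0, -0.02, 0, 0, 0], [0, 0, -0.04, 0, 0, 0], [0, 0, -0.04, 0, 0, 0], [0, 0, -0.03, 0, 0, 0], [-0.05, 0, 0, 0, 0, 0], [-0.05, 0, 0, 0, 0, 0], [-0.05, 0, 0, 0, 0, 0], [-0.05, 0, 0, 0, 0, 0], [0, 0, 0, 0, 0, 0]]}'|egrep 'tcp|wrist'; python3 m.py
python3 - <<'E'
import cv2,numpy as np
a=cv2.imread("pics/top1.png")[190:285,285:415];b=cv2.imread("pics/side1.png")[200:290,270:400]
cv2.imwrite("pics/c4.png",cv2.convertScaleAbs(np.vstack([cv2.resize(x,(420,300),interpolation=2) for x in(a,b)]),alpha=1.8))
E
```

```text
t: 19.65
tcp_pos: [0.5186, -0.1347, 0.0642]
ee_rot: [-2.188, -2.254, -0.0]
wrist_force: [-0.2, -0.4, -0.5]
gripper_width: 0.699
gripper_force: 0.0
tcp_pos: [0.5224, -0.3413, 0.2042]
wrist_force: [-0.8, 1.0, -0.3]
top knob 183 [ 0.5191 -0.1354  0.0951] [0.0283 0.0288 0.0181] [ 0.519  -0.1351  0.0983]
top tab 73 [ 0.5148 -0.0256  0.0953] [0.0222 0.012  0.0133] [ 0.5142 -0.0255  0.0982]
side knob 102 [ 0.521  -0.1317  0.0941] [0.0272 0.0323 0.0155] [ 0.5199 -0.1286  0.0974]
side tab 67 [ 0.5171 -0.0229  0.0943] [0.0243 0.0152 0.0124] [ 0.5169 -0.0207  0.0964]
```

View pics/c4.png

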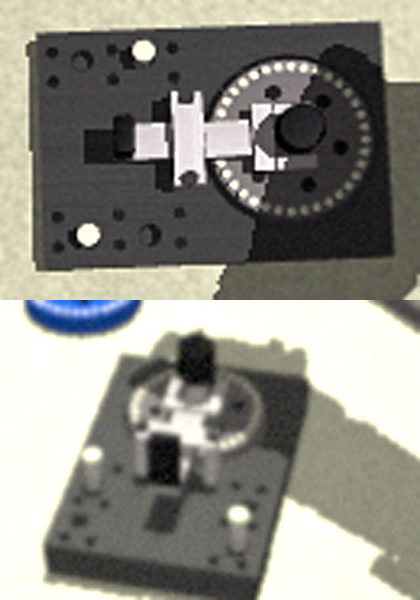

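The rotor is seated (knob at crop 300,128, height unchanged), the fork straddles the stem (250–317), and the tab (123,137) and both tubes are in place. Handing in.

```bash
python3 -c "
from cell import close_job
print(close_job())"
```

```text
the job is handed in; nothing more can be done
None
```

The catch is hard against its stop around the stem; it moved about 41 mm, so I take it that it started a few mm in. The rotor was pulled against it at about 12 N for 2 s (14 N just before, never near 20), then seated still locked and released, and the job is handed in at about 21 s.

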